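Load the fusing kiln with glass drops for fire-polishing

ROBOT

A 6-joint arm with a two-finger parallel gripper is mounted at the origin on the work surface. World frame = base frame: x ahead of the robot, y to its left, z up, the work surface at z = 0. Lengths are in mm, angles in degrees, forces in N, time in s.
With the tool pointing down it reaches from about 300 to 750 mm from the base axis. Payload 8.5 kg.
Tool frame: the origin (TCP) lies between the finger pads, 19 mm behind the fingertips; this is the grasp point; z points along the fingers, y is the line along which they close (so a half turn about z gives the same grasp; the last joint's range is limited). The gripper opens to 85 mm and grips with 20 to 120 N. Pads are 22 mm wide; open, the fingers measure 114 mm over their backs; the gripper's body (76 mm by 85 mm) begins 54 mm behind the grasp point. The pads swing forward as they close: fully open they stand 13 mm farther back than shut.
Start: joints at [58.596, 21.807, 74.336, -0, 83.858, -12.336], TCP at [179.671, 519.807, 250.022] pointing down, gripper open.
Joint ranges: [-178.18, 178.18], [-50.72, 133.34], [12.68, 142.11], [-81.47, 261.47], [9.98, 163.14], [-165.26, 165.26]. Speed limits (degrees/s): [136.94, 136.94, 180, 180, 180, 180].

INTERFACE

Orientations are given as [roll, pitch, yaw] about the fixed x, y, z axes, in that order (R = Rz(yaw) Ry(pitch) Rx(roll)).
In Python, from plant import r gives the robot as it stands. The module is installed in compiled form; this text tells all that it offers. Calls block until the motion is done:
- r.move_to(position, orientation): joint-space move of the TCP to a pose.
- r.move_straight(position, speed=150, orientation=None, contact_N=None): straight line of the TCP; orientation=None keeps the orientation; speed is the mean speed in mm/s. With contact_N (N) it stops when the force on the tool has changed by that much, and returns True; else False.
- r.move_j(angles): joint-space move.
- r.open() and r.clamp(f_grip=None): open the fingers fully, or close them until they stop; f_grip is the grip in N (None keeps the last).
- r.sleep(seconds).
- r.inverse_kinematics(position, orientation): joint angles nearest the present ones, or None.
- r.capture(name): name is "scene" or "top" or "wrist"; returns the picture (384x512x3 uint8, red, green, blue); there is no depth.
- r.calibration(name): a dict with "K" (3x3 intrinsics, pixels), "k1" (the pictures are not rectified: a ray, as slopes to the right and down, at radius r is drawn at 1 + k1 r^2 times it, then the intrinsics apply), "origin" and "rotation" of the camera in the world; the wrist camera has in their place "T_tool_cam" (4x4, takes a point from camera to tool coordinates, whose origin is the TCP and whose axes are the flange's). Camera axes: x right, y down, z forward; pixel columns grow to the right and rows downward; lengths in mm; the calibration is good to about 2 mm. A picture is of the moment at which its call begins: read the wrist's pose just before it. calibration takes no time and is no camera call.
A pose or a line that the arm cannot do raises r.PlanningError and nothing moves.
- r.sign_off(): hands the job in; it is judged then, once.
Readings, each from a call of its own:
- r.current_time_s(): time.
- r.current_qpos(): joint angles.
- r.current_dq(): joint speeds.
- r.current_joint_efforts(): joint torques, N m.
- r.current_position(): TCP position.
- r.current_ee_rot(): TCP orientation.
- r.current_wrist_force(): force on the tool from outside, world axes, zero at the start.
- r.current_wrist_torque(): the same for the moment, N m.
- r.current_finger_gap(): finger opening in mm.
- r.current_grip_force(): force on a finger pad.
Only numpy, scipy, OpenCV 4.12 (cv2) and the standard library are available. Lean on these libraries where they do the work, as an engineer would, in place of code of your own. Each camera call takes 0.05 s, during which the arm holds its last target. There are 200 camera calls.

TASK

Load the kiln for fire-polishing: first slide the heat selector fully to off, at its right-hand stop as seen from the robot, and never reach down to the kiln shelf unless it is off. Put the scraper from the shelf flat and lengthwise in the tool tray, and lay every glass drop, the one on the banding wheel included, flat on the white shelf in one row: wholly on the shelf, each pointing straight front to back with its round head at the back (away from the robot), and a finger's width between neighbouring heads. When all is laid, slide the selector to full at its left-hand stop; leave the mug, frit jar, kiln post and glass cutter where they are.

Things in the scene. Friction and masses are not known exactly. Their poses are not given: they have to be found in the camera images.
- shelf (a point): centre of the top of the white kiln shelf, a slab 190 (x) by 300 (y) mm let in flush in the brick base of a low, open kiln 260 (x) by 360 (y) mm; the whole top, shelf and 35 mm brick rim, is level, 100 mm above the bench. x points to the kiln's back (away from the robot), y to its left, z up
- heat (a joint): heat selector, a slide on top of the red control box on the kiln's front: 0 m = off, at the stop at its right-hand end (shelf -y); 0.07 m = full heat, at the stop at its left-hand end (shelf +y), where the black heat marks beside the slot are widest. Moves along the shelf's y; starts in between; friction about 1.5 N, stays where it is left
- heat_grip (a point): centre of the top of the selector's black grip, 30 mm (shelf x) by 18 mm (shelf y) by 34 mm high, on top of the control box (170 by 84 mm, its top 40 mm below this point). Axes as the shelf's
- wheel_top (a point): centre of the top of a banding wheel (passive turntable, aluminium disc 170 mm across on an iron foot), 75 mm above the bench; it spins freely at a touch
- tray_in (a point): centre of the inner floor of the aluminium tool tray to the right of the kiln, 262 (x) by 92 (y) mm inside, floor 4 mm above the bench, rim 18 mm above the floor. x along its length
- scraper: flat scraper, 180 mm long, 90 g, left lying on the kiln shelf: wooden handle 95 mm long, 22 wide and 16 high at its -x end (x from -90 to +5 mm), steel neck, then a flat blade 62 long, 50 wide, 3 mm thick at the +x end. Origin: middle of its length, on the underside; z up
- kiln_post: bystander: plaster-white ceramic kiln post, a cylinder 32 mm across and 60 mm high, standing on the bench. Origin under its centre
- glass_cutter: bystander: brass pencil glass cutter, 120 mm long, 13 mm thick, lying on the bench. Origin under its middle, x along it
- frit_jar: bystander: amber glass jar with a black cap, 64 mm across, 85 mm high, upright. Origin under its centre
- mug: bystander: white mug, 72 mm across, 85 mm high, upright. Origin under its centre
- drop1: cast-glass chandelier drop, clear green, like a flat paddle: 120 mm long, 12 mm thick, straight shank 20 mm wide ending in a round head 36 mm across with a small hanging hole; both faces alike; 95 g. Origin: middle of length, width and thickness, 6 mm above what it lies on; x along the piece towards the head, z through its thickness. Starts lying on the banding wheel; always there
- drop1_head (a point): centre of the round head of drop1, 42 mm from the piece's origin along its x; None if absent
- drop2: cast-glass chandelier drop, clear green, like a flat paddle: 120 mm long, 12 mm thick, straight shank 20 mm wide ending in a round head 36 mm across with a small hanging hole; both faces alike; 95 g. Origin: middle of length, width and thickness, 6 mm above what it lies on; x along the piece towards the head, z through its thickness. Starts lying on the bench left of the kiln; may be absent (None)
- drop2_head (a point): centre of the round head of drop2, 42 mm from the piece's origin along its x; None if absent
- drop3: cast-glass chandelier drop, clear green, like a flat paddle: 120 mm long, 12 mm thick, straight shank 20 mm wide ending in a round head 36 mm across with a small hanging hole; both faces alike; 95 g. Origin: middle of length, width and thickness, 6 mm above what it lies on; x along the piece towards the head, z through its thickness. Starts lying on the bench left of the kiln; may be absent (None)
- drop3_head (a point): centre of the round head of drop3, 42 mm from the piece's origin along its x; None if absent
- drop4: cast-glass chandelier drop, clear green, like a flat paddle: 120 mm long, 12 mm thick, straight shank 20 mm wide ending in a round head 36 mm across with a small hanging hole; both faces alike; 95 g. Origin: middle of length, width and thickness, 6 mm above what it lies on; x along the piece towards the head, z through its thickness. Starts lying on the bench left of the kiln; may be absent (None)
- drop4_head (a point): centre of the round head of drop4, 42 mm from the piece's origin along its x; None if absent
- drop5: cast-glass chandelier drop, clear green, like a flat paddle: 120 mm long, 12 mm thick, straight shank 20 mm wide ending in a round head 36 mm across with a small hanging hole; both faces alike; 95 g. Origin: middle of length, width and thickness, 6 mm above what it lies on; x along the piece towards the head, z through its thickness. Starts lying on the bench left of the kiln; may be absent (None)
- drop5_head (a point): centre of the round head of drop5, 42 mm from the piece's origin along its x; None if absent
Mind the look-alikes: they are no part of the job. What is shaped like the drop2 but orange or turquoise is not meant.

How it is judged:
By the outcome, as a careful person would: the job done as asked, in the order asked, and still so for the second after the job is handed in, with the robot touching nothing.
Of drop2, drop3, drop4, drop5 only 3 to 4 are there at a start; the rules pass over those that are not, and their reading is None.
At some moment in a run one of drop2, drop3, drop4, drop5, scraper may be knocked a few centimetres aside while the robot is not near it.
Once in a run the grip may slacken for a moment while it holds something.
It also fails if it takes over 210 s, if anything falls off the work surface, if the arm or the gripper's body presses on something with over 40 N, if the wrist force passes 120 N, or if a joint passes its speed limit or range.

## Working session

There is one attempt and no reset: what is moved stays moved. The work goes in short steps, each a Python script; the robot and the scene stay as the last script left them, time stands still between calls to the robot, and variables do not carry over. Pictures are saved under pics/ and viewed, at most 17 in all, crops included, and the job is handed in when it is done.

```bash
mkdir -p pics; ls
python3 - <<'E'
from plant import r
import cv2
for n in ("scene","top"):
    im=r.capture(n); cv2.imwrite(f"pics/{n}0.png",cv2.resize(im[:,:,::-1],(800,600),interpolation=cv2.INTER_CUBIC))
    cv2.imwrite(f"pics/{n}0_raw.png",im[:,:,::-1])
    print(n,r.calibration(n))
print(r.calibration("wrist"))
print(r.current_time_s(),r.current_ee_rot())
E
```

```text
pics
scene {'K': array([[480.14724692,   0.        , 261.99347919],
       [  0.        , 480.14724692, 192.26359545],
       [  0.        ,   0.        ,   1.        ]]), 'k1': 0.039031047744691974, 'origin': array([1356.17529234,  414.74612882, 1113.52520881]), 'rotation': array([-137.47364015,    1.15063559,  109.57949317])}
top {'K': array([[356.80296723,   0.        , 255.96476998],
       [  0.        , 356.80296723, 190.33662352],
       [  0.        ,   0.        ,   1.        ]]), 'k1': -0.058797277012458175, 'origin': array([ 388.88631926,   62.45367109, 1376.86508213]), 'rotation': array([-176.66796251,    1.59844522,  -91.59664862])}
{'K': array([[275.97099673,   0.        , 252.96306315],
       [  0.        , 275.97099673, 191.43950791],
       [  0.        ,   0.        ,   1.        ]]), 'k1': -0.04989420190852896, 'T_tool_cam': array([[ 2.84937135e-04, -9.54827827e-01, -2.97159450e-01,
         7.65346008e+01],
       [ 9.99999879e-01,  1.52853154e-04,  4.67724164e-04,
        -6.80225675e-01],
       [-4.01174288e-04, -2.97159547e-01,  9.54827755e-01,
        -1.24293682e+02],
       [ 0.00000000e+00,  0.00000000e+00,  0.00000000e+00,
         1.00000000e+00]])}
0.1 [-1.79925266e+02 -1.82037328e-02  1.60931555e+02]
```

View pics/top0.png

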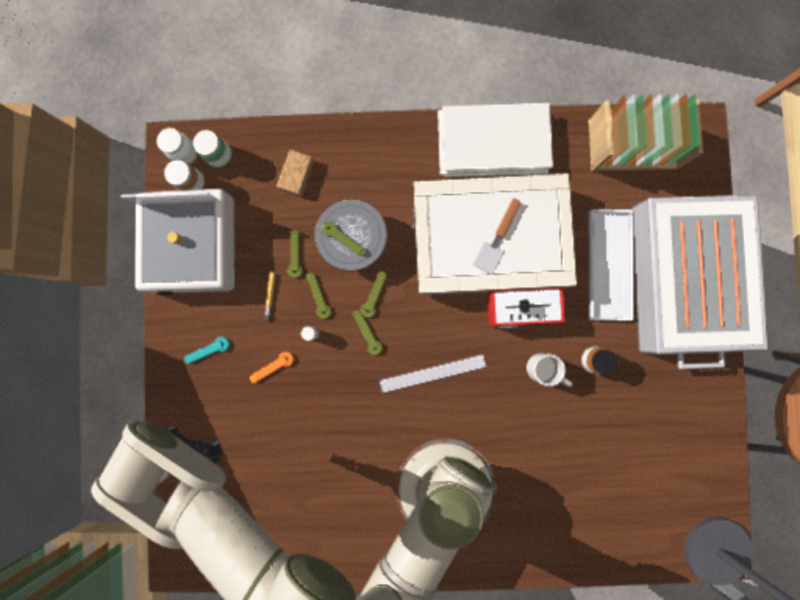

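View pics/scene0.png

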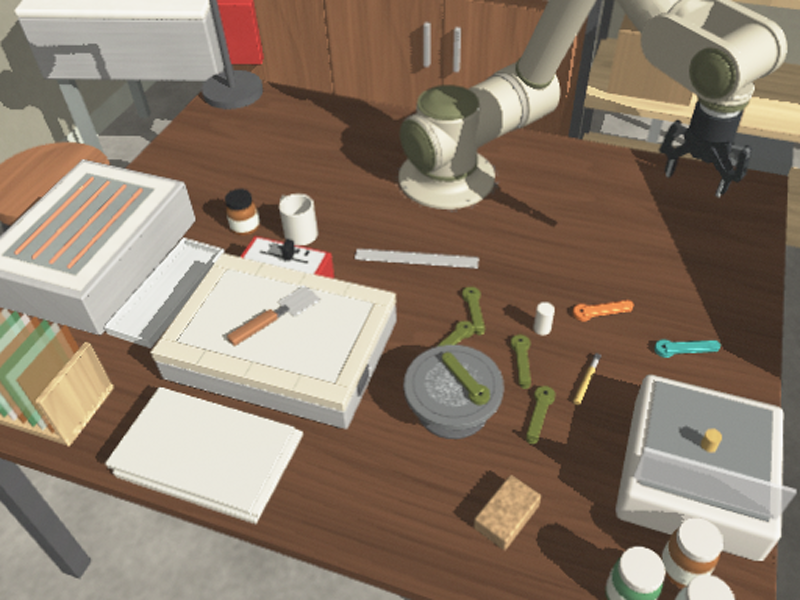

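```bash
cat > h.py <<'E'
from plant import r
import numpy as np, cv2
from scipy.spatial.transform import Rotation as Ro
def cam(name):
    c=r.calibration(name)
    if name=="wrist":
        T=np.eye(4);T[:3,:3]=Ro.from_euler('xyz',r.current_ee_rot(),degrees=True).as_matrix();T[:3,3]=r.current_position()
        T=T@c["T_tool_cam"];R,o=T[:3,:3],T[:3,3]
    else: R,o=Ro.from_euler('xyz',c["rotation"],degrees=True).as_matrix(),c["origin"]
    return dict(K=c["K"],k1=c["k1"],R=R,o=o)
def shot(name,fn=None):
    c=cam(name); im=r.capture(name)
    if fn: cv2.imwrite(f"pics/{fn}.png",im[:,:,::-1])
    return c,im
def px2w(c,p,z):
    """pixels (n,2) -> world points on plane z"""
    d=cv2.undistortPoints(np.asarray(p,float).reshape(-1,1,2),c["K"],np.array([c["k1"],0,0,0,0.])).reshape(-1,2)
    v=np.c_[d,np.ones(len(d))]@c["R"].T
    return c["o"]+v*((z-c["o"][2])/v[:,2])[:,None]
def w2px(c,P):
    P=(np.asarray(P,float).reshape(-1,3)-c["o"])@c["R"]
    return cv2.projectPoints(P,np.zeros(3),np.zeros(3),c["K"],np.array([c["k1"],0,0,0,0.]))[0].reshape(-1,2)
def blobs(im,lo,hi,amin=100):
    m=cv2.inRange(cv2.cvtColor(im,cv2.COLOR_RGB2HSV),lo,hi)
    m=cv2.morphologyEx(m,cv2.MORPH_CLOSE,np.ones((3,3),np.uint8))
    cs,_=cv2.findContours(m,cv2.RETR_EXTERNAL,cv2.CHAIN_APPROX_NONE)
    return [k for k in cs if cv2.contourArea(k)>=amin]
GREEN=((25,70,25),(45,255,200))
def drops(c,im,z,amin=150):
    """list of (origin xy, head yaw deg, length, head width, px centre); z = height of the plane of the pieces' mid/top"""
    out=[]
    for k in blobs(im,*GREEN,amin):
        w=px2w(c,k.reshape(-1,2),z)[:,:2].astype(np.float32)
        (cx,cy),(a,b),_=cv2.minAreaRect(w); L,W=max(a,b),min(a,b)
        m=cv2.moments(w.reshape(-1,1,2)); g=np.array([m['m10'],m['m01']])/m['m00']
        e=cv2.boxPoints(((cx,cy),(a,b),_)); s=[e[1]-e[0],e[2]-e[1]]; u=max(s,key=np.linalg.norm); u=u/np.linalg.norm(u)
        v=np.array([-u[1],u[0]]); q=w-[cx,cy]; t=q@u
        hw=[np.ptp((q@v)[(t*sg>L/2-28)&(t*sg<L/2-8)]) for sg in (1,-1)]
        if hw[1]>hw[0]: u=-u
        # refine axis: centre of the head end and of the tail end
        v=np.array([-u[1],u[0]]); t=q@u
        def mid(lo,hi):
            s=(q@v)[(t>lo)&(t<hi)]; return (s.max()+s.min())/2
        da=np.arctan2(mid(L/2-26,L/2-10)-mid(-L/2+6,-L/2+26),L-34)
        yaw=np.degrees(np.arctan2(u[1],u[0])+da)
        mm=(mid(L/2-26,L/2-10)*(L/2-16)+mid(-L/2+6,-L/2+26)*(L/2-18))/(L-34)
        out.append((np.array([cx,cy])+v*mm,yaw,L,max(hw),min(hw),k.reshape(-1,2).mean(0)))
    return out
def go(p,yaw): r.move_to(list(map(float,p)),[180,0,float(yaw)])
E
python3 - <<'E'
from h import *
for nm,p in (("wd",(430,235,300)),("wk",(450,-100,330))):
    go(p,180); c,im=shot("wrist",nm)
    cv2.imwrite(f"pics/{nm}_b.png",cv2.resize(im[:,:,::-1],(800,600),interpolation=cv2.INTER_CUBIC))
    np.save(nm,c)
    for z in (6,81) if nm=="wd" else ():
        for d in drops(c,im,z): print(z,*[np.round(a,1) for a in d])
print(r.current_time_s())
E
```

```text
6 [664.8 222.4] 51.5 150.2 47.2 29.5 [246.2 288. ]
6 [588.3 357.4] -180.2 123.7 35.2 21.3 [324.4 248. ]
6 [482.1 301.8] -160.9 121.4 35.7 22.0 [294.  188.5]
6 [435.1 153.4] 173.3 207.3 36.5 25.9 [210.4 155.9]
81 [608.7 224.8] 51.9 123.3 39.3 24.4 [246.2 288. ]
81 [546.1 335.5] -180.7 101.5 28.9 17.4 [324.4 248. ]
81 [459.  289.7] -160.6 99.6 29.3 17.7 [294.  188.5]
81 [420.4 168.8] 173.6 170.1 31.8 22.5 [210.4 155.9]
2.9
```

View pics/wd_b.png

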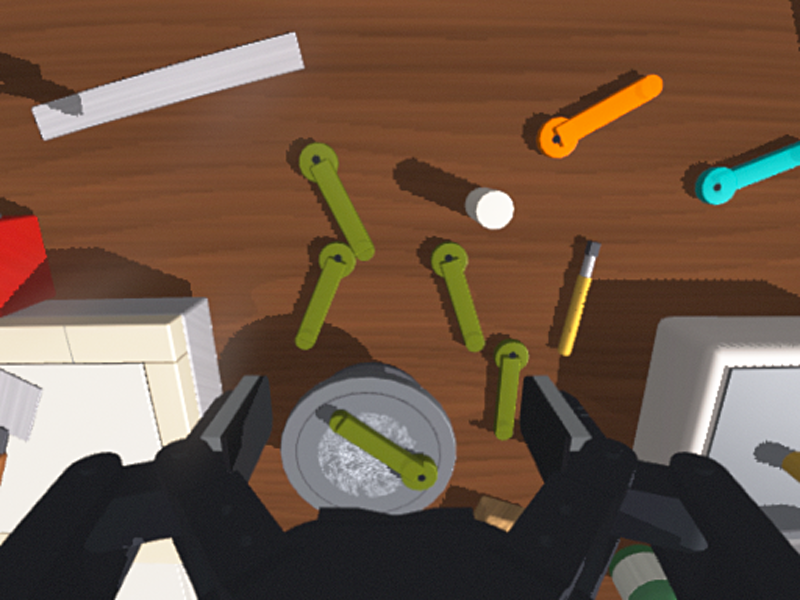

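View pics/wk_b.png

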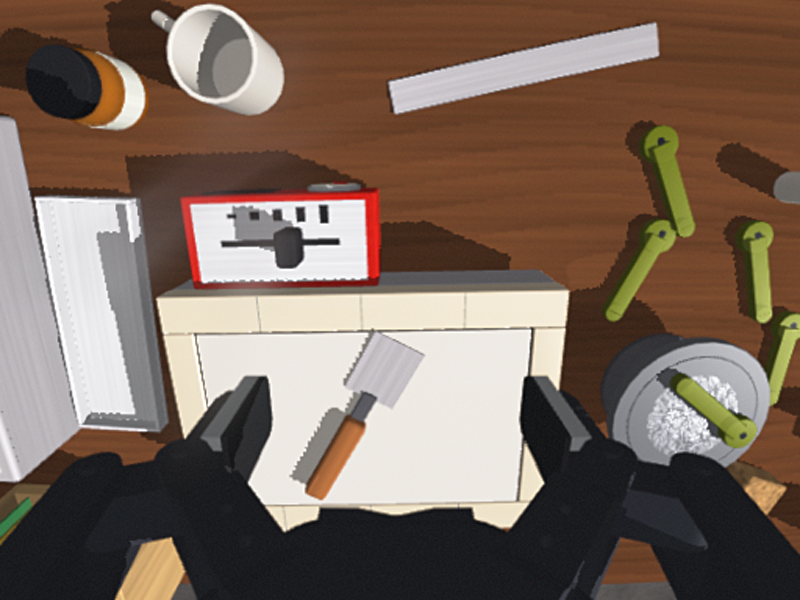

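Run:
```python
from h import *
c=np.load("wk.npy",allow_pickle=True).item(); im=cv2.imread("pics/wk.png")[:,:,::-1]
hsv=cv2.cvtColor(im,cv2.COLOR_RGB2HSV)
m=((hsv[...,1]<22)&(hsv[...,2]>200)).astype(np.uint8); m[:200]=0;m[:,:105]=0;m[:,345:]=0
print("S shelf/brick",hsv[230,200],hsv[200,200])
# boundaries
P=lambda pts,z:px2w(c,pts,z)[:,:2]
front=[(u,np.argmax(m[:,u])) for u in range(140,220)]+[(u,np.argmax(m[:,u])) for u in range(285,330)]
left=[(511-np.argmax(m[v,::-1]),v) for v in range(220,238)]
right=[(np.argmax(m[v]),v) for v in range(218,250)]
for n,e in (("front",front),("left",left),("right",right)):
    w=P(np.array(e)+ (0.0),100).astype(np.float32); l=cv2.fitLine(w,cv2.DIST_HUBER,0,.01,.01).ravel(); print(n,l.round(3),np.round(w[[0,-1]],1).tolist())
red=max(blobs(im,(0,150,90),(8,255,255),50),key=cv2.contourArea)
for z in (55,60,65):
    w=P(red.reshape(-1,2),z).astype(np.float32); print("red",z,cv2.minAreaRect(w))
blk=[k for k in blobs(im,(0,0,0),(180,255,60),20) if 170<k[:,0,0].mean()<200 and 140<k[:,0,1].mean()<175]
for k in blk: print("blk",cv2.boundingRect(k), P([k.reshape(-1,2).mean(0)],100))
for n,q in (("tray inner rim",[(40,199),(135,200),(163,430),(80,428)]),): print(n,P(np.array(q)*.64,22).round(1).tolist())
print("box bottom line",P(np.array([(20,120),(45,250),(80,430)])*.64,22).round(1).tolist())
cv2.imwrite("pics/tray.png",cv2.resize(im[60:300,0:260,::-1],(780,720)[:2] if 0 else (650,600),interpolation=cv2.INTER_CUBIC))
t=cv2.imread("pics/top0_raw.png"); cv2.imwrite("pics/topcrop.png",cv2.resize(t[100:240,250:500],(800,448),interpolation=cv2.INTER_CUBIC))
```

```text
S shelf/brick [ 13  10 237] [ 21  36 241]
front [ 1.90000e-02 -1.00000e+00  5.14801e+02 -1.22973e+02] [[518.2999877929688, -256.6000061035156], [511.79998779296875, 5.699999809265137]]
left [1.00000e+00 2.20000e-02 5.38227e+02 2.01100e+01] [[525.2999877929688, 19.600000381469727], [551.5999755859375, 20.700000762939453]]
right [ 1.00000e+00  2.10000e-02  5.40836e+02 -2.80909e+02] [[522.9000244140625, -281.5], [571.7000122070312, -279.79998779296875]]
red 55 ((439.3742370605469, -204.9466094970703), (91.33072662353516, 183.9608612060547), 0.9274025559425354)
red 60 ((438.54827880859375, -203.62777709960938), (90.18692016601562, 181.656982421875), 0.9274076223373413)
red 65 ((437.72235107421875, -202.30892944335938), (89.04314422607422, 179.35305786132812), 0.9273873567581177)
blk (180, 146, 37, 25) [[ 436.73203138 -175.22006651]]
tray inner rim [[401.9, -460.4], [404.5, -359.5], [670.7, -374.2], [670.6, -477.6]]
box bottom line [[325.8, -464.8], [454.4, -467.1], [673.4, -478.3]]
```

View pics/tray.png

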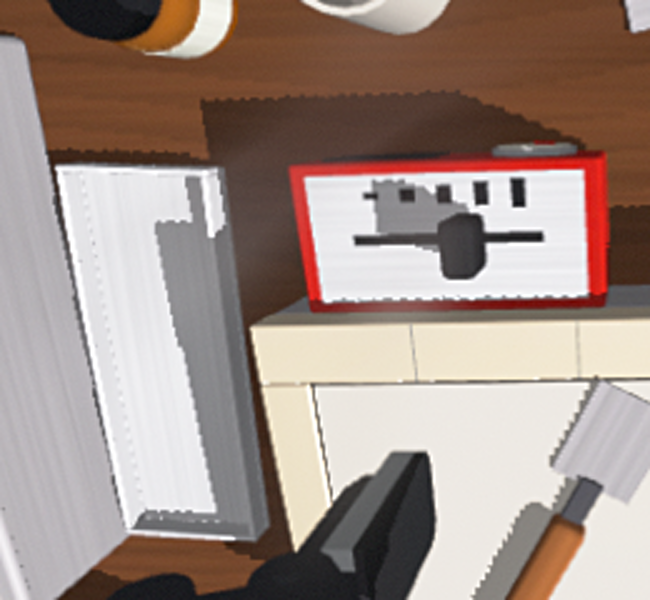

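View pics/topcrop.png

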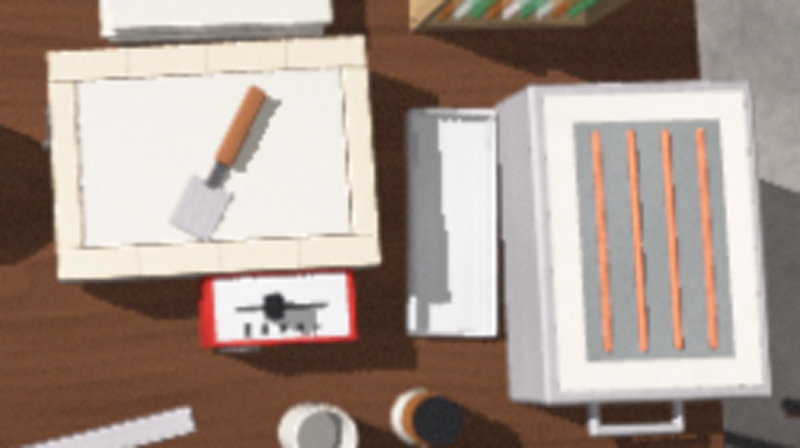

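Run:
```python
from h import *
K=r.calibration("wrist");T=np.linalg.inv(K["T_tool_cam"])
c=dict(K=K["K"],k1=K["k1"],R=np.linalg.inv(T)[:3,:3],o=np.linalg.inv(T)[:3,3])
for z in (6,-13,-30,-45,-60,-75):
    for x in (11,):
        print(z,[(y,w2px(c,[[x,y,z]])[0].__truediv__(.64).round().astype(int).tolist()) for y in (42.5,57,65,75)])
# tray/box edges from hand-read crop pixels
w=np.load("wk.npy",allow_pickle=True).item()
P=lambda q,z:px2w(w,np.array(q)/2.5+[0,60],z)[:,:2].round(1).tolist()
print("rim outer",P([(57,165),(222,168),(268,540),(130,537)],22)); print("box base",P([(57,190),(128,535)],0),"z22",P([(57,190),(128,535)],22))
print("box top edge",P([(25,40),(0,490)],130))
print("kiln right top edge",P([(250,325),(297,552)],100))
t=cam("top"); Q=lambda q,z:px2w(t,np.array(q)/3.2+[250,100],z)[:,:2].round(1).tolist()
print("top: box top edge",[ (z,Q([(540,90),(552,397)],z)) for z in (100,130,160)]); print("base",Q([(498,105),(510,398)],0)); print("rim",Q([(407,110),(495,110),(497,335),(407,335)],22))
print("kiln",Q([(380,265),(365,38)],100))
```

```text
6 [(42.5, [523, 371]), (57, [565, 370]), (65, [589, 370]), (75, [618, 370])]
-13 [(42.5, [541, 400]), (57, [589, 399]), (65, [616, 399]), (75, [648, 399])]
-30 [(42.5, [562, 434]), (57, [617, 433]), (65, [647, 433]), (75, [683, 432])]
-45 [(42.5, [586, 473]), (57, [648, 472]), (65, [682, 471]), (75, [723, 469])]
-60 [(42.5, [617, 525]), (57, [689, 522]), (65, [727, 521]), (75, [774, 518])]
-75 [(42.5, [660, 596]), (57, [743, 591]), (65, [787, 587]), (75, [839, 582])]
rim outer [[399.6, -464.7], [403.3, -355.4], [672.4, -369.0], [672.4, -476.5]]
box base [[417.5, -487.1], [685.9, -496.9]] z22 [[415.3, -468.3], [670.7, -477.7]]
box top edge [[336.7, -376.9], [569.5, -453.6]]
kiln right top edge [[481.9, -307.8], [626.6, -303.6]]
top: box top edge [(100, [[672.9, -501.0], [326.2, -494.9]]), (130, [[666.2, -487.8], [327.6, -481.9]]), (160, [[659.5, -474.6], [329.1, -468.8]])]
base [[677.8, -492.1], [321.7, -487.4]]
rim [[670.0, -372.9], [667.2, -479.2], [397.6, -466.8], [400.9, -359.5]]
kiln [[479.3, -308.5], [738.0, -304.6]]
```

Run:
```python
from h import *
w=np.load("wk.npy",allow_pickle=True).item();t=cam("top")
def tri(a,b):
    A=[];B=[]
    for c,p in ((w,np.array(a)/2.5+[0,60]),(t,np.array(b)/3.2+[250,100])):
        P=px2w(c,[p],0)[0]; d=P-c["o"];d/=np.linalg.norm(d);M=np.eye(3)-np.outer(d,d);A.append(M);B.append(M@c["o"])
    return np.linalg.solve(sum(A),sum(B)).round(1)
for n,a,b in (("slot off end",(353,240),(328,304)),("slot full end",(545,237),(235,307)),("panel",(303,175),(353,335)),("panel2",(590,175),(215,340)),("grip top",(463,255),(275,305))): print(n,tri(a,b))
for z in (95,100): print(z,px2w(w,[np.array((465,258))/2.5+[0,60]],z),px2w(t,[np.array((275,305))/3.2+[250,100]],z))
```

```text
slot off end [ 438.2 -252.3   82.9]
slot full end [ 437.8 -147.5   79.1]
panel [ 403.4 -282.8   67.9]
panel2 [ 401.3 -119.8  109.7]
grip top [ 437.3 -181.9  129.6]
95 [[ 446.15276461 -188.10105518   95.        ]] [[ 438.19190007 -190.09685385   95.        ]]
100 [[ 445.14053232 -186.86984333  100.        ]] [[ 437.99958038 -189.11176373  100.        ]]
```

Run:
```python
from h import *
r.clamp(40)
go((439,-130,190),180); r.move_straight([439,-130,114],contact_N=8)
print(r.current_position())
for i in range(4):
    hit=r.move_straight([440,-262,114],speed=50,contact_N=10); p=r.current_position(); print(hit,np.round(p,1),r.current_wrist_force())
    if not hit or p[1]<-215: break
p=np.array(r.current_position()); r.move_straight(list(p+[0,8,0])); r.move_straight([440,float(p[1])+8,220]); r.open()
go((500,-100,300),180); c,im=shot("wrist","wk2"); np.save("wk2",c)
cv2.imwrite("pics/wk2_b.png",cv2.resize(im[80:340,60:400,::-1],(784,600),interpolation=cv2.INTER_CUBIC))
print(r.current_time_s())
```

```text
[ 439.8120109  -130.28672708  115.2105159 ]
True [ 439.7 -212.6  113.9] [1.87686645 6.10215475 5.82561731]
True [ 439.6 -212.5  113.8] [1.24448356 3.86682561 2.86222683]
True [ 439.5 -212.4  113.7] [1.67047346 3.04604894 2.07427979]
True [ 439.3 -212.4  113.5] [0.96971306 2.28970334 2.54872261]
9.925
```

View pics/wk2_b.png

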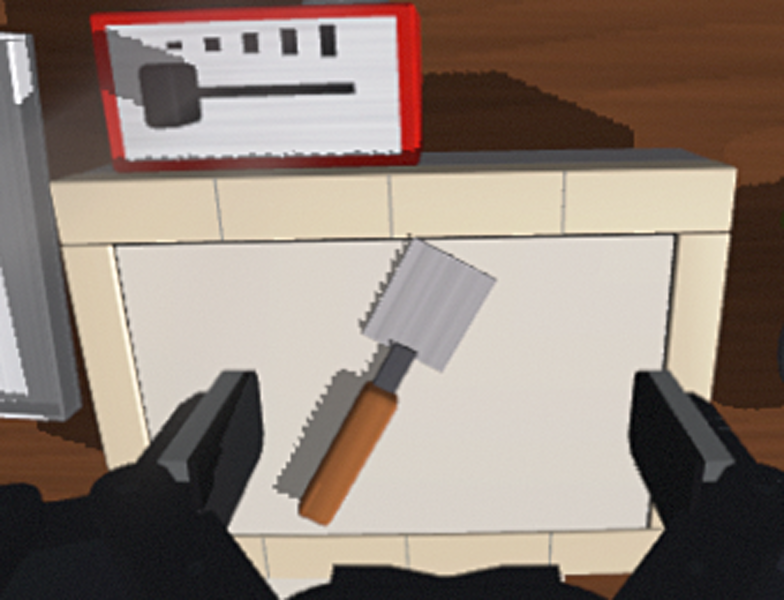

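```bash
cat >> h.py <<'E'
def scraper(c,im,z=114):
    k=[b for b in blobs(im,(5,110,60),(18,255,230),150)]
    out=[]
    for b in k:
        w=px2w(c,b.reshape(-1,2),z)[:,:2].astype(np.float32); rc=cv2.minAreaRect(w); e=cv2.boxPoints(rc)
        s=[e[1]-e[0],e[2]-e[1]]; u=max(s,key=np.linalg.norm); L=np.linalg.norm(u); u=u/L
        out.append((np.array(rc[0]),u,L,min(map(np.linalg.norm,s)),b.reshape(-1,2).mean(0)))
    return out
E
python3 - <<'E'
from h import *
c=np.load("wk2.npy",allow_pickle=True).item(); im=cv2.imread("pics/wk2.png")[:,:,::-1]
for z in (110,116): print([[np.round(a,2) for a in s] for s in scraper(c,im,z) if 1])
# blade centre: hand-read corners
q=np.array([(412,237),(496,280),(442,373),(362,333)])*[340/784,260/600]+[60,80]
print(px2w(c,q,103).round(1)[:,:2].tolist(),px2w(c,[q.mean(0)],103).round(1))
E
```

```text
[[array([785.24, 140.08]), array([0.05, 1.  ], dtype=float32), np.float32(62.24), np.float32(51.0), array([405.33, 359.45])], [array([ 810.39, -339.06]), array([ 0.86, -0.51], dtype=float32), np.float32(113.72), np.float32(54.41), array([ 96.61, 365.61])], [array([736.11,  -6.28]), array([0.02, 1.  ], dtype=float32), np.float32(38.87), np.float32(18.59), array([318.54, 332.03])], [array([ 693.16, -443.33]), array([ 0.42, -0.91], dtype=float32), np.float32(77.68), np.float32(34.17), array([ 16.59, 307.02])], [array([713.24, 253.16]), array([0.95, 0.32], dtype=float32), np.float32(180.56), np.float32(59.56), array([500.51, 306.09])], [array([ 638.41, -360.12]), array([0.35, 0.94], dtype=float32), np.float32(122.15), np.float32(53.5), array([ 63.56, 276.7 ])], [array([637.17,  98.53]), array([0.77, 0.64], dtype=float32), np.float32(113.83), np.float32(36.2), array([397.62, 271.35])], [array([ 640.1 , -157.75]), array([ 0.88, -0.47], dtype=float32), np.float32(98.93), np.float32(21.88), array([210.37, 276.29])], [array([368.49, -59.25]), array([0.22, 0.98], dtype=float32), np.float32(621
[... 598 characters left out ...]
0.95, 0.32], dtype=float32), np.float32(177.11), np.float32(58.42), array([500.51, 306.09])], [array([ 634.29, -355.15]), array([0.35, 0.94], dtype=float32), np.float32(119.82), np.float32(52.48), array([ 63.56, 276.7 ])], [array([633.08,  94.72]), array([0.77, 0.64], dtype=float32), np.float32(111.65), np.float32(35.51), array([397.62, 271.35])], [array([ 635.95, -156.66]), array([ 0.88, -0.47], dtype=float32), np.float32(97.04), np.float32(21.46), array([210.37, 276.29])], [array([369.53, -60.04]), array([0.22, 0.98], dtype=float32), np.float32(609.12), np.float32(209.08), array([275.92,  70.66])]]
[[511.5, -117.6], [535.2, -73.1], [590.4, -102.0], [566.1, -145.9]] [[ 550.  -109.5  103. ]]
```

```bash
cat >> h.py <<'E'
def pick(p,yaw,z,hover=80,f=60):
    go((p[0],p[1],z+hover),yaw); r.move_straight([float(p[0]),float(p[1]),float(z)],speed=150,contact_N=15)
    r.clamp(f); g=r.current_finger_gap(); r.move_straight([float(p[0]),float(p[1]),float(z+hover)],speed=200)
    return round(g,1),round(r.current_finger_gap(),1)
def held(kind):
    """what the wrist camera sees in hand, angle error against the tool's x and offset, tool frame"""
    c,im=shot("wrist"); return c,im
E
python3 - <<'E'
from h import *
print(pick((607,-140.5),151.4,128,100))
go((542,-409.5,230),177.2); print(r.current_finger_gap(),r.current_position(),r.current_time_s())
c,im=shot("wrist","hold"); cv2.imwrite("pics/hold_b.png",cv2.resize(im[:,:,::-1],(640,480)))
E
```

```text
(19.8, 19.9)
19.51209220753111 [ 542.42021957 -408.48224987  229.31783802] 13.675
```

View pics/hold_b.png

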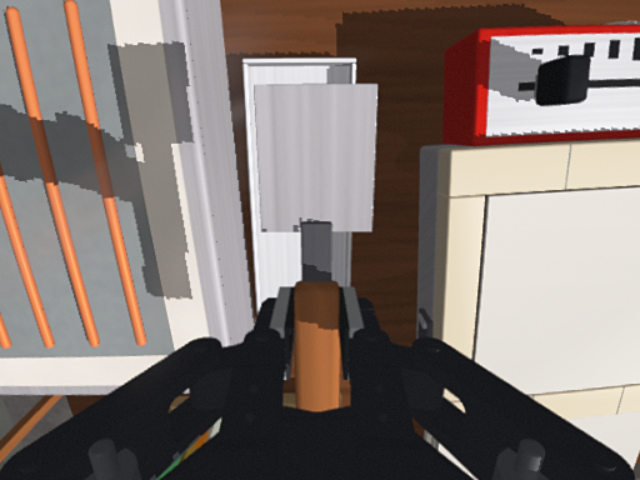

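Run:
```python
from h import *
print(r.move_straight([542,-409.5,41],speed=150,contact_N=12),r.current_position()); r.open(); print(r.current_wrist_force(),r.current_finger_gap())
r.move_straight([542,-409.5,230],speed=250)
go((430,-330,330),180);c,im=shot("wrist","tray2")
cv2.imwrite("pics/tray2_b.png",cv2.resize(im[:,:,::-1],(640,480)))
go((440,230,290),180); c,im=shot("wrist","wd2"); np.save("wd2",c); print(r.current_time_s())
for z in (9,84):
    for d in drops(c,im,z): print(z,*[np.round(a,1) for a in d])
```

```text
False [ 542.32872566 -409.78350663   41.98813569]
[-0.58463479 -0.73433401  0.00860041] 85.52142529776717
19.5333
9 [661.4 223.1] 51.7 149.4 47.1 30.3 [250.  285.6]
9 [586.9 355.9] -180.9 122.8 37.2 20.7 [329.9 244.8]
9 [481.  301.1] -161.2 121.0 35.8 21.1 [299.4 183.2]
9 [434.2 154.2] 173.2 205.8 35.3 26.4 [213.4 149.8]
84 [606.2 224.4] 52.0 121.8 38.9 25.1 [250.  285.6]
84 [545.6 332.5] -181.4 100.1 30.3 16.8 [329.9 244.8]
84 [459.4 287.7] -161.0 98.6 29.2 17.6 [299.4 183.2]
84 [421.2 169.1] 173.3 167.7 31.7 22.6 [213.4 149.8]
```

View pics/tray2_b.png

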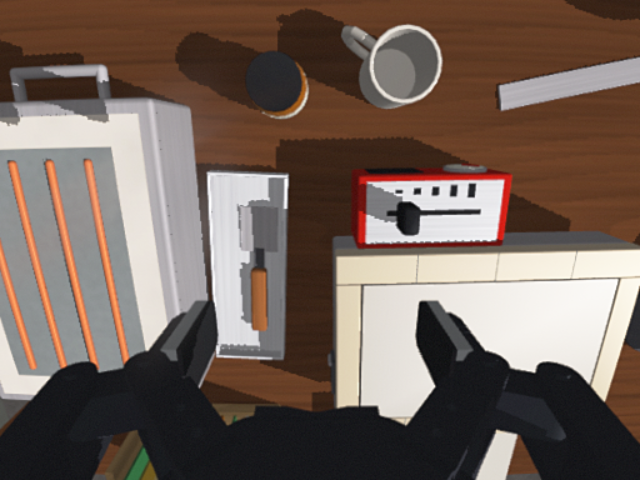

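Run:
```python
from h import *
c=np.load("wd2.npy",allow_pickle=True).item(); im=cv2.imread("pics/wd2.png")[:,:,::-1]
for k in blobs(im,(18,120,120),(26,255,255),40):
    w=px2w(c,k.reshape(-1,2),8)[:,:2].astype(np.float32); print("yellow",cv2.boxPoints(cv2.minAreaRect(w)).round(0).tolist(),k.reshape(-1,2).mean(0))
g=px2w(np.load("wd.npy",allow_pickle=True).item(),np.array([(282,445),(457,448),(369,372),(567,355),(595,243)])*.64,75).round(1)[:,:2]; print("wheel L,R,front",g.tolist())
m=cv2.inRange(cv2.cvtColor(im,cv2.COLOR_RGB2HSV),*GREEN); cs=[k for k in cv2.findContours(cv2.erode(m,np.ones((2,2))),cv2.RETR_EXTERNAL,cv2.CHAIN_APPROX_NONE)[0] if cv2.contourArea(k)>100]
print([(k.reshape(-1,2).mean(0).round(),cv2.contourArea(k)) for k in cs])
cv2.imwrite("pics/wd2_c.png",cv2.resize(im[60:320,170:430,::-1],(600,600),interpolation=cv2.INTER_CUBIC))
```

```text
yellow [[458.0, 420.0], [543.0, 408.0], [545.0, 421.0], [459.0, 433.0]] [375.45132743 196.81415929]
yellow [[290.0, 431.0], [332.0, 377.0], [346.0, 387.0], [304.0, 442.0]] [382.48623853  75.44036697]
wheel L,R,front [[607.9, 127.0], [610.8, 294.6], [530.0, 211.9], [513.7, 388.6], [413.0, 400.0]]
[(array([251., 286.]), 1116.5), (array([330., 245.]), 761.0), (array([300., 184.]), 953.5), (array([214., 150.]), 2141.5)]
```

View pics/wd2_c.png

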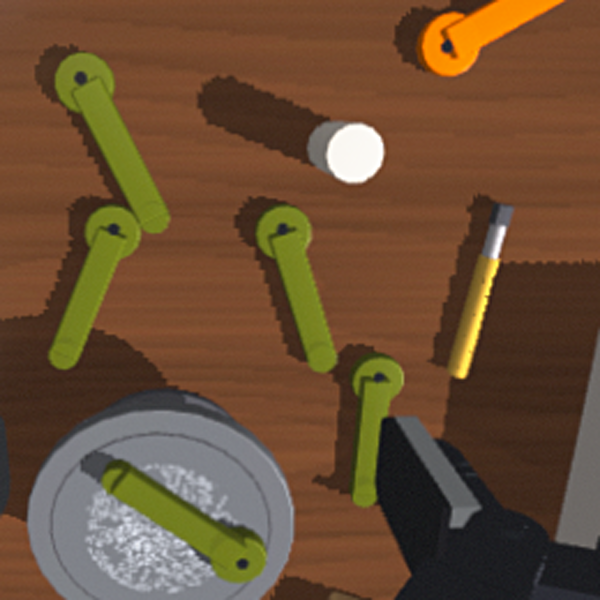

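```bash
cat >> h.py <<'E'
SC=np.array([610,-129.]); SY=1.2
def look():
    go((440,230,290),180); c,im=shot("wrist"); return c,im
def place(slot,back=0):
    """lay the held drop (gripped 5 mm ahead of its origin) in slot -2..2 along shelf y"""
    a=np.radians(SY); u=np.array([np.cos(a),np.sin(a)]); v=np.array([-u[1],u[0]])
    p=SC+u*(5+back)+v*slot*56; p=[float(p[0]),float(p[1])]
    go((*p,215),SY); g=r.current_finger_gap()
    hit=r.move_straight([*p,126.5],speed=150,contact_N=12); r.open(); r.move_straight([*p,215],speed=250)
    print("place",slot,"gap",round(g,1),hit,"t",r.current_time_s())
def check():
    go((470,-110,330),180); c,im=shot("wrist","check%d"%int(r.current_time_s()))
    a=np.radians(SY); M=np.array([[np.cos(a),np.sin(a)],[-np.sin(a),np.cos(a)]])
    for d in drops(c,im,110):
        if 480<d[0][0]<740 and -330<d[0][1]<60: print("shelf",(M@(d[0]-SC)).round(1),"yaw",round(d[1]-SY,1),"L",round(float(d[2])),"W",round(float(d[3])))
    return c,im
def gp(d,along=5,left=0):
    a=np.radians(d[1]); u=np.array([np.cos(a),np.sin(a)]); return d[0]+u*along+np.array([-u[1],u[0]])*left
E
python3 - <<'E'
from h import *
c,im=look(); D=drops(c,im,10); [print(*[np.round(a,1) for a in d[:5]]) for d in D]
b=min(D,key=lambda d:np.hypot(*(d[0]-[481,301])))
print(pick(gp(b),b[1],25,190)); place(-2); check()
E
```

```text
[660.6 223.3] 52.0 149.1 47.0 29.1
[586. 356.] -180.8 122.4 37.0 20.6
[480.8 301.2] -160.8 121.2 35.2 20.9
[434.1 154.4] 173.5 204.4 36.4 26.4
(17.7, 17.2)
place -2 gap 17.4 True t 27.4583
shelf [  41.3 -102.4] yaw -28.2 L 39 W 16
shelf [ -50.5 -109.8] yaw 2.6 L 27 W 23
```

Run:
```python
from h import *
go((470,-200,330),180); c,im=shot("wrist","chk1"); np.save("chk1",c)
cv2.imwrite("pics/chk1_b.png",cv2.resize(im[:,:,::-1],(768,576),interpolation=cv2.INTER_CUBIC)); print(r.current_position())
```

```text
[ 469.96507298 -199.91741625  329.88410389]
```

View pics/chk1_b.png

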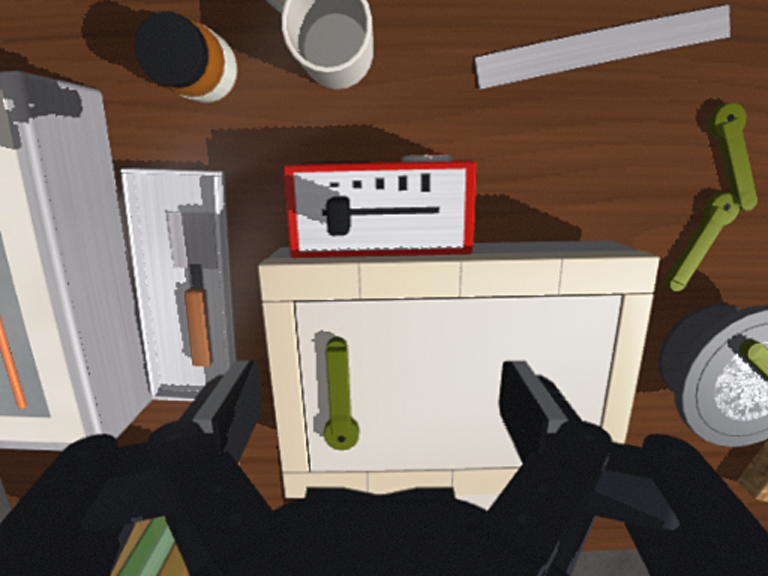

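```bash
sed -i 's/go((470,-110,330),180); c,im/go((470,y,330),180); c,im/; s/def check():/def check(y):/; s/print("place",slot/print("place",slot,"z",z/; s/contact_N=12); r.open(); r.move_straight(\[\*p,215\]/contact_N=12); z=round(r.current_position()[2],1); r.open(); r.move_straight([*p,215]/' h.py
python3 - <<'E'
from h import *
c=np.load("chk1.npy",allow_pickle=True).item(); im=cv2.imread("pics/chk1.png")[:,:,::-1]
for z in (108,112):
  for d in drops(c,im,z): print(z,*[np.round(a,1) for a in d])
c,im=look(); D=drops(c,im,10); [print(*[np.round(a,1) for a in d[:5]]) for d in D]
a=min(D,key=lambda d:np.hypot(*(d[0]-[586,356])))
print(pick(gp(a,8,-10),a[1],25,190)); place(-1,3); check(-190)
E
```

```text
108 [572.1 168.1] -129.4 54.2 20.1 18.9 [504.2 237.5]
108 [ 609.6 -240.5] 0.9 122.0 32.8 19.4 [225.8 263.1]
108 [424.4  74.6] 173.5 159.4 35.4 27.9 [478.1 129.7]
112 [569.8 164. ] -130.7 53.5 19.9 19.7 [504.2 237.5]
112 [ 607.1 -240. ] 0.9 120.5 32.4 19.2 [225.8 263.1]
112 [424.1  71.5] 173.4 157.6 35.4 27.6 [478.1 129.7]
[660.9 223.2] 51.9 149.2 46.6 29.9
[586.3 355.7] -180.9 122.4 37.0 20.6
[434.4 154.4] 173.3 204.7 35.2 26.3
(17.5, 17.5)
place -1 z 125.4 gap 18.0 True t 39.9917
shelf [ -4.  -55.4] yaw 0.0 L 121 W 34
shelf [  -4.1 -111.3] yaw -0.4 L 123 W 34
```

Run:
```python
from h import *
c,im=look(); D=drops(c,im,85); [print(*[np.round(a,1) for a in d[:5]]) for d in D]
w=min(D,key=lambda d:np.hypot(*(d[0]-[606,224])))
assert 115<w[2]<128
print(pick(gp(w),w[1],100,115)); place(0); check(-140)
```

```text
[605.1 224.8] 52.2 120.6 39.1 24.7
[421.  169.2] 173.3 167.2 31.6 22.6
(17.7, 17.8)
place 0 z 125.5 gap 17.5 True t 51.675
shelf [-2.   1.4] yaw -0.2 L 123 W 33
shelf [ -4. -55.] yaw -0.8 L 121 W 34
shelf [  -4.  -110.5] yaw -0.3 L 123 W 34
```

Run:
```python
from h import *
go((480,155,170),180); c,im=shot("wrist","cd"); np.save("cd",c)
for d in drops(c,im,10): print(*[np.round(a,1) for a in d])
cv2.imwrite("pics/cd_b.png",cv2.resize(im[:,:,::-1],(768,576),interpolation=cv2.INTER_CUBIC))
```

```text
[434.1 153.9] 173.7 205.8 35.0 25.7 [270.  125.2]
```

View pics/cd_b.png

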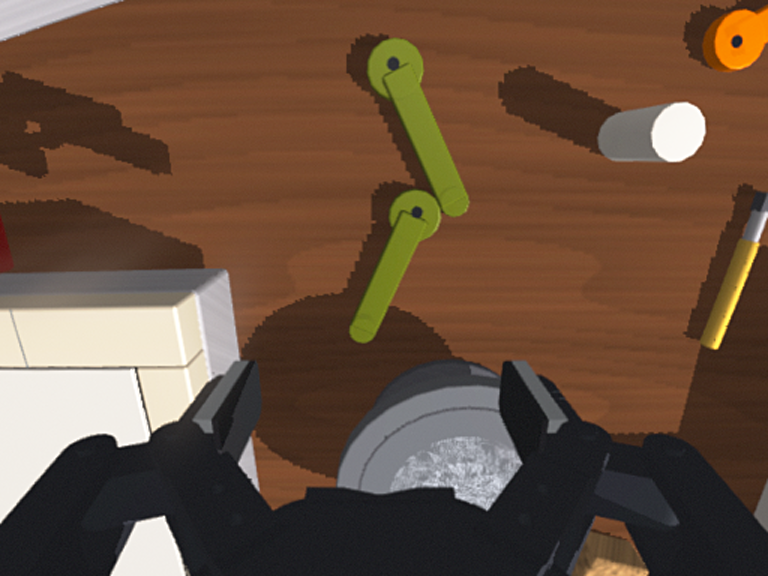

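Run:
```python
from h import *
c,im=shot("wrist"); im=im.copy(); cv2.line(im,(290,124),(296,149),(0,0,0),2)
import h
o=h.blobs
def nb(im,lo,hi,amin):  # no closing, so that the cut stays open
    m=cv2.inRange(cv2.cvtColor(im,cv2.COLOR_RGB2HSV),lo,hi); m=cv2.morphologyEx(m,cv2.MORPH_OPEN,np.ones((2,2),np.uint8))
    return [k for k in cv2.findContours(m,cv2.RETR_EXTERNAL,cv2.CHAIN_APPROX_NONE)[0] if cv2.contourArea(k)>amin]
h.blobs=nb; D=drops(c,im,10); h.blobs=o
[print(*[np.round(a,1) for a in d]) for d in D]
print("hand",px2w(c,np.array([(396,67),(457,207),(414,215),(361,338)])/1.5,10).round(1)[:,:2].tolist())
np.save("D",np.array([[*d[0],d[1]] for d in D]))
```

```text
[481.1 161.9] 156.6 120.6 35.8 22.0 [262.6 175.7]
[387.8 183.2] -153.2 119.8 35.5 20.5 [281.2  85.1]
hand [[348.6, 164.3], [435.7, 206.7], [441.2, 177.5], [532.9, 139.9]]
```

Run:
```python
from h import *
d=([387.8,183.2],-153.2); d=(np.array(d[0]),d[1])
print(pick(gp(d,10),d[1],25,190)); place(1,5); check(-40)
c,im=look(); D=drops(c,im,10); [print(*[np.round(a,1) for a in d]) for d in D]
```

```text
(18.0, 17.7)
place 1 z 125.5 gap 17.5 True t 63.9417
shelf [-1.1  1.6] yaw -0.6 L 121 W 34
shelf [-43.4 -53.9] yaw -179.7 L 38 W 22
shelf [ -18.  -109.1] yaw 0.2 L 94 W 25
shelf [-2.5 56.5] yaw -0.5 L 122 W 34
[ 703.  -230.9] -8.9 140.3 42.4 7.8 [  6.1 301.3]
[ 663.4 -170.2] -182.1 121.2 37.4 28.8 [ 30.6 280.9]
[480.1 160.9] 156.8 120.7 35.4 22.1 [209.3 182.7]
```

Run:
```python
from h import *
c,im=look(); D=drops(c,im,10); d=min(D,key=lambda d:np.hypot(*(d[0]-[481,161]))); print(d[:3])
print(pick(gp(d),d[1],25,190)); place(2); check(0); c,im=check(-130)
cv2.imwrite("pics/row_b.png",cv2.resize(im[:,:,::-1],(768,576),interpolation=cv2.INTER_CUBIC))
```

```text
(array([479.98746706, 160.77912209]), np.float64(156.65607337071813), 121.13228607177734)
(17.7, 17.6)
place 2 z 125.4 gap 17.9 True t 75.5833
shelf [41.4 10.3] yaw -27.4 L 44 W 19
shelf [-49.5   2.4] yaw 0.3 L 24 W 22
shelf [-23.2 -54. ] yaw -0.8 L 81 W 24
shelf [  -4.6 -109.2] yaw -0.3 L 121 W 39
shelf [-2.3 56.9] yaw -0.9 L 122 W 34
shelf [ -3.  112.6] yaw -0.2 L 122 W 34
shelf [-1.3  1.3] yaw -0.2 L 121 W 34
shelf [  -3.5 -110.4] yaw -0.7 L 122 W 36
shelf [ -3.3 -55. ] yaw -0.1 L 123 W 34
shelf [-2.5 56.2] yaw -0.2 L 123 W 34
shelf [ -3.9 110.4] yaw -1.6 L 123 W 33
```

View pics/row_b.png

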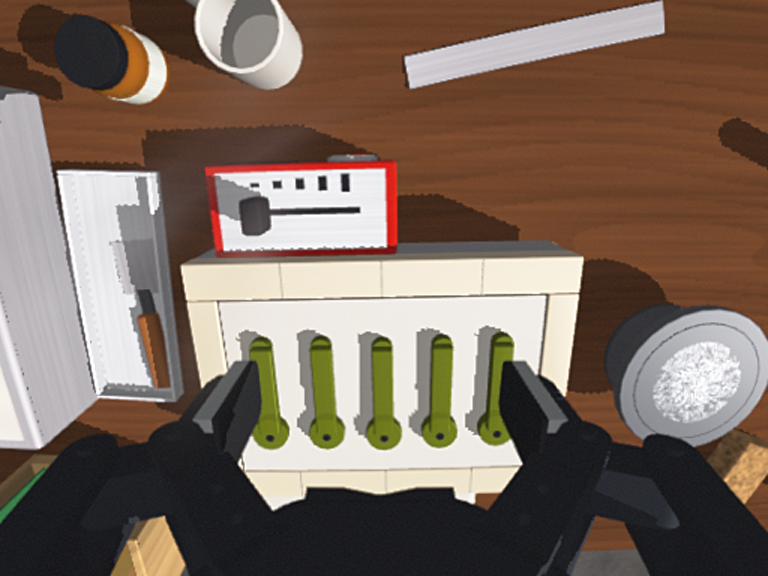

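Run:
```python
from h import *
go((430,-380,330),180); c,im=shot("wrist","tr3")
for s in scraper(c,im,18):
    if 85<s[2]<110 and s[3]<35: print([np.round(a,2) for a in s])
cv2.imwrite("pics/tr3_b.png",cv2.resize(im[80:340,140:370,::-1],(530,600),interpolation=cv2.INTER_CUBIC))
```

```text
[array([ 606.81, -396.82]), array([1.  , 0.07], dtype=float32), np.float32(96.61), np.float32(19.91), array([242.66, 252.79])]
```

View pics/tr3_b.png

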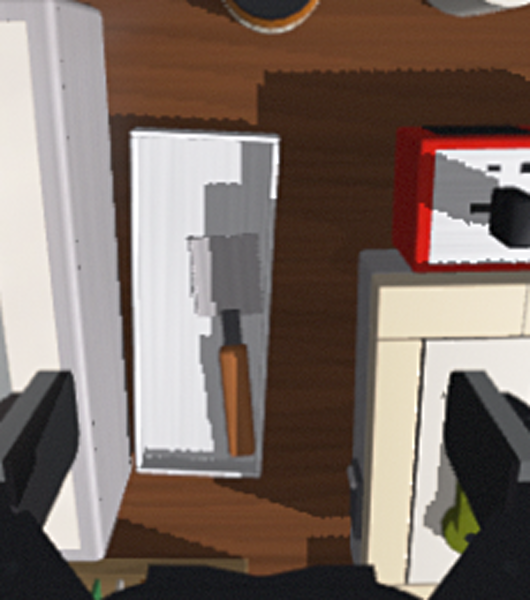

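Run:
```python
from h import *
c=cam("wrist")
w=px2w(c,np.array([(132,131),(279,136),(260,475),(139,471)])/2.304+[140,80],22)[:,:2]; print(w.round(1).tolist())
for a,b in ((0,3),(1,2)): print(np.degrees(np.arctan2(*(w[b]-w[a])[::-1])))
print(w.mean(0))
```

```text
[[400.4, -465.2], [403.7, -366.1], [672.7, -378.3], [669.5, -475.6]]
-2.2002138327945358
-2.5979579162180277
[ 536.5540593  -421.31070316]
```

Run:
```python
from h import *
r.clamp(40); go((638,-395,120),90)
print(r.move_straight([638,-395,46],speed=120,contact_N=6)); hit=r.move_straight([638,-395,30],speed=15,contact_N=6); p=r.current_position(); print(hit,np.round(p,1),r.current_wrist_force())
if hit and p[2]>36:
    z=float(p[2])-0.5
    r.move_straight([637,-410,z],speed=25); print(np.round(r.current_position(),1),r.current_wrist_force())
q=r.current_position(); r.move_straight([float(q[0]),float(q[1]),200],speed=200)
r.open(); go((430,-380,330),180); c,im=shot("wrist","tr4")
for s in scraper(c,im,18):
    if 85<s[2]<110 and s[3]<35: print([np.round(a,2) for a in s])
print(r.current_time_s())
```

```text
False
True [ 638.1 -395.    38.9] [-0.33455244 -0.10870689  4.36602256]
[ 637.3 -409.9   38.8] [0.2338275  1.10026756 4.88052   ]
[array([821.74, 162.94]), array([0.94, 0.33], dtype=float32), np.float32(105.34), np.float32(25.12), array([508.51, 336.64])]
[array([ 606.67, -406.18]), array([ 1.  , -0.02], dtype=float32), np.float32(95.48), np.float32(19.65), array([238.32, 253.5 ])]
87.7917
```

Run:
```python
from h import *
c,im=check(-130)
r.clamp(40); go((438,-280,190),180); r.move_straight([438,-280,114],contact_N=8)
for i in range(4):
    hit=r.move_straight([438,-160,114],speed=50,contact_N=10); p=r.current_position(); print(hit,np.round(p,1),np.round(r.current_wrist_force(),1))
    if not hit or (i and p[1]>-195): break
p=r.current_position(); r.move_straight([438,float(p[1])-8,114]); r.move_straight([438,float(p[1])-8,230],speed=200); r.open()
go((430,-230,330),180); c,im=shot("wrist","fin"); print(r.current_time_s())
cv2.imwrite("pics/fin_b.png",cv2.resize(im[:,:,::-1],(768,576),interpolation=cv2.INTER_CUBIC))
```

```text
shelf [-1.7  1. ] yaw 0.3 L 123 W 33
shelf [  -4.5 -110.9] yaw -0.7 L 122 W 36
shelf [-3.  56.6] yaw 0.1 L 121 W 34
shelf [ -4.4 -55.3] yaw -0.5 L 123 W 34
shelf [ -3.1 110.2] yaw -1.2 L 121 W 32
True [ 438.  -187.7  114.1] [-2.4 -7.1 -0. ]
True [ 438.  -187.8  114.1] [-2.1 -6.   0.9]
95.3167
```

View pics/fin_b.png

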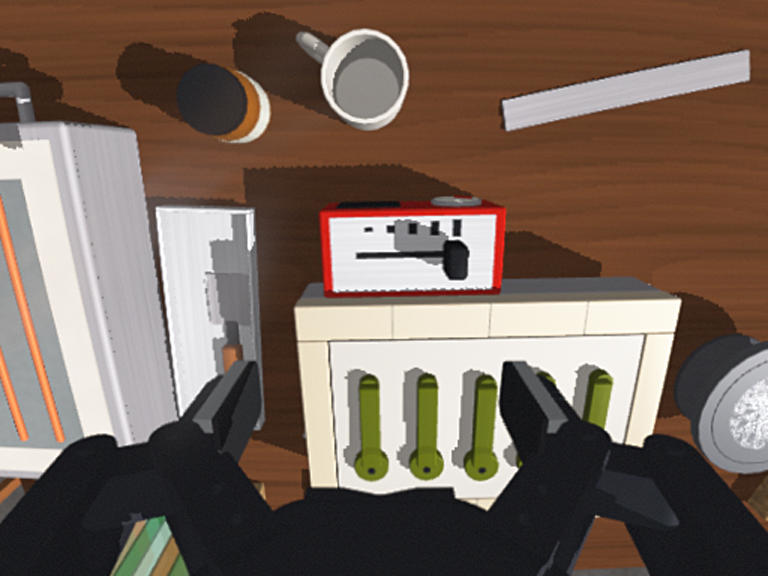

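```bash
python3 -c "
from plant import r
print(r.sign_off())"
```

```text
the job is handed in; nothing more can be done
None
```

I handed the job in at about 95 s. The selector went to off first, all five green drops lie in one row on the shelf with heads at the back and about 20 mm between them, the scraper lies along the tool tray (it had shifted sideways there and I straightened it), and the selector is now at the full stop.

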